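# Fetch the skin magnifier from behind the tube rack and put it in its fitted tray

## Task

The hand-held skin magnifier lies at the back of the storage bay, behind the empty white tube rack. Lift the rack out and stand it aside on the table clear of the bay, then take out the magnifier and lay it fully down in the matching recess of its fitted tray, round head in the round end. Then stand the rack back in the bay exactly where it was, upright and facing as before, and leave the other things on the table alone.

Things in the scene. Friction and masses are not known exactly. Their poses are not given: they have to be found in the camera images.
- bay: Plain metal storage bay fixed to the table: floor 170 (x) x 188 (y) x 4 mm; 4 mm walls: back at +x, top 32 mm above the table, sides at +-y, top 24 mm; front (-x) open. Origin: centre of underside. The rack's centre stands at about x = -0.043, y = 0; the magnifier lies behind it at x = 0.019, along y, 5 to 11 mm from the rack and 45 mm (handle) from the back wall.
- rack: The blocker: empty white tube rack, open frame 58 (x) x 120 (y) x 66 mm high, 0.1 to 0.2 kg; tape strips on it are only looks. Origin on its underside, 1 mm to +x and 9 mm to +y of the frame's centre; z up, y along the bay's y. Grip from above across the 58 mm, on the solid upper frame (top 11 mm), fingers above the magnifier (its top is 36 mm above the table).
- rack_top (a point): Centre of the rack frame's top, 66 mm above its underside (70 mm above the table when it stands in the bay). Axes as the rack.
- magnifier: Hand-held skin magnifier lying flat, lens up, 150 mm long (y), 32 mm high, 0.11 to 0.22 kg. Round white head with lens, 46 mm across, centred at y = 0.052; straight grey handle 32 mm wide, y = -0.075 to 0.036. Lower 5 mm bevelled by 2.5 mm. Origin: underside, mid-length; z up. In the bay its y lies along the bay's y, underside 4 mm above the table.
- magnifier_head (a point): Underside of the magnifier below the centre of its round head.
- magnifier_tail (a point): Underside of the magnifier 15 mm from the handle's free end.
- magnifier_grip (a point): Best grip point: middle of the handle near the centre of mass, 16 mm above the underside, at magnifier y = -0.008. Pinch across the 32 mm width (along magnifier x). Here the tray has its finger gap.
- tray: Fitted tray fixed to the table, 96 (x) x 196 (y) mm, grey insert, top 17 mm high, white rim 19 mm. Keyhole recess, floor 4 mm above the table, 3 mm clearance round the magnifier: round end 52 mm across at y = 0.052, ends at y = +-0.078. Finger gap y = -0.030 to 0.014, open over the full width down to the floor. Origin: centre of underside; seated, the magnifier has the same x, y and axes.
- tray_head (a point): Floor of the recess at the centre of its round end.
- tray_tail (a point): Floor of the recess below where point magnifier_tail comes to lie.
- gel_bottle: Bystander: white pump bottle, 66x58x188 mm, standing behind the work. Origin: centre of the underside.
- plaster_roll: Bystander: roll of plaster, 41 mm across, 25 mm high. Origin: centre of the underside.
- tape_roll: Bystander: roll of tape lying flat near the table's front edge, 46 mm across, 19 mm high. Origin: centre of the underside.

How it is judged:
By the outcome, as a careful person would: the job done as asked, in the order asked, and still so for the second after the job is handed in, with the robot touching nothing.
It also fails if it takes over 72 s, if anything falls off the work surface, if the arm or the gripper's body presses on something with over 40 N, if the wrist force passes 120 N, or if a joint passes its speed limit or range.

## Robot

A 6-joint arm with a two-finger parallel gripper is mounted at the origin on a cart in front of the work surface, level with it; the furniture and walls round the work are solid. World frame = base frame: x ahead of the robot, y to its left, z up, the work surface at z = 0. Lengths are in mm, angles in rad, forces in N, time in s.
With the tool pointing down it reaches from about 300 to 775 mm from the base axis. Payload 14.6 kg.
Tool frame: the origin (TCP) lies between the finger pads; the fingertips stand manip.tip_reach ahead of it and the grasp point (between the pads) lies 5 mm behind it (manip.tip_reach is the distance from the TCP to the fingertips, in mm); z points along the fingers, y is the line along which they close (so a half turn about z gives the same grasp; the last joint's range is limited). The gripper opens to 94 mm and grips with 3 to 60 N. Pads are 16 mm wide; open, the fingers measure 119 mm over their backs; the gripper's body (75 mm by 177 mm) begins 78 mm behind the grasp point.
Start: joints at [-1.215, 0.3, 1.521, -0, 1.321, -0.067], TCP at [225.666, -501.562, 219.446] pointing down, gripper open.
Joint ranges: [-3.03, 3.03], [-0.79, 2.21], [0.23, 2.52], [-1.04, 4.18], [0, 3.07], [-2.55, 2.55]. Speed limits (rad/s): [2.22, 2.22, 2.57, 3.14, 3.14, 3.14].

## Interface

Orientations are given as [roll, pitch, yaw] about the fixed x, y, z axes, in that order (R = Rz(yaw) Ry(pitch) Rx(roll)).
In Python, from cell import manip gives the robot as it stands. The module is installed in compiled form; this text tells all that it offers.
- The arm moves only by the shell command python3 -m creep 'ROWS' [FORCE]. ROWS is JSON, a list of rows, each a list of 3 entries, a list of its own where there are three numbers: the opening, from -1 (shut) to 1 (fully open), then the shift along the tool's x, y, z in cm, then the turn about the tool's z in units of 5 degrees (1.0 is 5 degrees). In form: [[grip, [tx, ty, tz], roll], ...]. A call has 1 to 12 rows; each row is the pose to reach, as a shift and turn from the pose commanded when the call began, along the tool's axes at that moment; what a row does not reach only later rows make up. A row lasts 1/10 s, in which the tool goes at most 50 mm and 8.59 degrees, less where a joint would pass 70% of its speed; a pose out of reach is approached as far as the arm can. A call with a gripper value outside its range is refused whole. The fingers move at their own pace and stop on an object; FORCE is the grip in N (left out, the last holds). Time passes only in rows, so rows that repeat a pose let the fingers close. It gives the time, the measured TCP pose, the force, the opening and the grip force at its end, in the units of the state.
- manip.read_state(): the state, without advancing time (a new reading comes with each control period).
- manip.camera(name): name is "side" or "top"; returns the picture (480x640x3 uint8, red, green, blue); there is no depth.
- manip.camera_params(name): a dict with "fovy" (degrees; the focal length in pixels is half the picture's height over the tangent of half this angle, whatever the lens; pixels are square), "cx", "cy" (the principal point, pixels), "k1" (the pictures are not rectified: a ray, as slopes to the right and down, at radius r is drawn at 1 + k1 r^2 times it, then the intrinsics apply), "origin" and "attitude" of the camera in the world. Camera axes: x right, y down, z forward; pixel columns grow to the right and rows downward; lengths in mm; the calibration is good to about 2 mm. A picture is of the moment at which its call begins. camera_params takes no time and is no camera call.
- manip.sign_off(): hands the job in; it is judged then, once.
The state is a dict: "clock": time; "joints": joint angles; "qd": joint speeds; "effort": joint torques, N m; "eef_pos": TCP position; "eef_rot": TCP orientation; "wrist_force": force on the tool from outside, world axes, zero at the start; "moment": the same for the moment, N m; "finger_gap": finger opening in mm; "finger_force": force on a finger pad.
Only numpy, scipy, OpenCV 4.12 (cv2) and the standard library are available. Lean on these libraries where they do the work, as an engineer would, in place of code of your own. Each camera call takes 0.05 s, during which the arm holds its last target. There are 200 camera calls.

## Working session

There is one attempt and no reset: what is moved stays moved. The work goes in short steps, Python scripts to look and compute and a shell command to move; the robot and the scene stay as the last step left them, time stands still between calls to the robot, and variables do not carry over. Pictures are saved under pics/ and viewed, at most 10 in all, crops included, and the job is handed in when it is done.

```bash
mkdir -p pics; ls
python3 - <<'E'
from cell import manip
import cv2
print(manip.tip_reach); s=manip.read_state(); print(s)
for n in("side","top"):
    print(n,manip.camera_params(n)); cv2.imwrite(f"pics/{n}0.png",manip.camera(n)[:,:,::-1])
E
```

```text
pics
14.0
{'clock': 0.0, 'joints': array([-1.21457533e+00,  3.00467477e-01,  1.52161207e+00,  1.97595765e-05,
        1.32067741e+00, -6.66386584e-02]), 'qd': array([ 1.14358045e-03, -7.13171613e-04,  1.31715671e-04,  3.02440110e-05,
        8.72253643e-04,  7.44921478e-05]), 'effort': array([-3.07143000e-04, -5.31807518e+01, -3.52734876e+01,  7.08905468e-02,
        2.45118613e-02, -8.67031895e-05]), 'eef_pos': array([ 225.59728583, -501.32537144,  218.8751938 ]), 'eef_rot': array([-3.14043221e+00, -9.66266087e-05,  4.22854695e-01]), 'wrist_force': array([ 0.05501818, -0.30074004, -0.27702379]), 'moment': array([ 0.04393749, -0.01427829,  0.01876524]), 'finger_force': 0.0, 'finger_gap': 94.11937085357278}
side {'fovy': 43.716057992962455, 'cx': 325.5474865468391, 'cy': 240.4701864018779, 'k1': 0.06044695247013885, 'origin': array([299.26193836, 707.77683693, 663.46392235]), 'attitude': array([-2.14663965,  0.01803042, -2.902147  ])}
top {'fovy': 51.20806371979554, 'cx': 325.01718017214944, 'cy': 234.84651488449137, 'k1': -0.037387220184842265, 'origin': array([ 441.52476481, -175.20780618, 1104.56951721]), 'attitude': array([-3.03792665, -0.01088427, -1.57239195])}
```

View pics/top0.png

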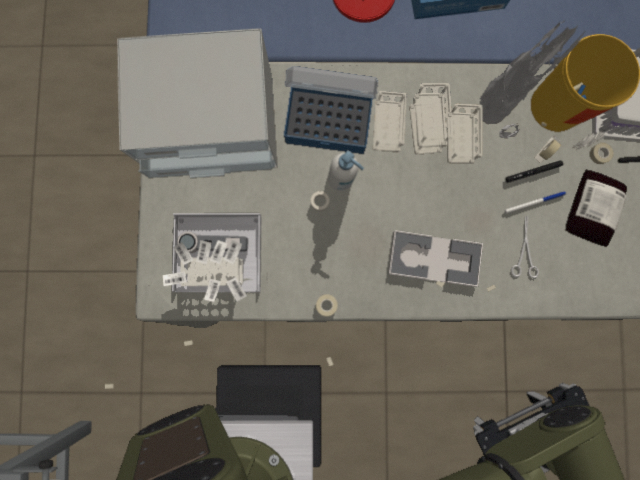

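View pics/side0.png

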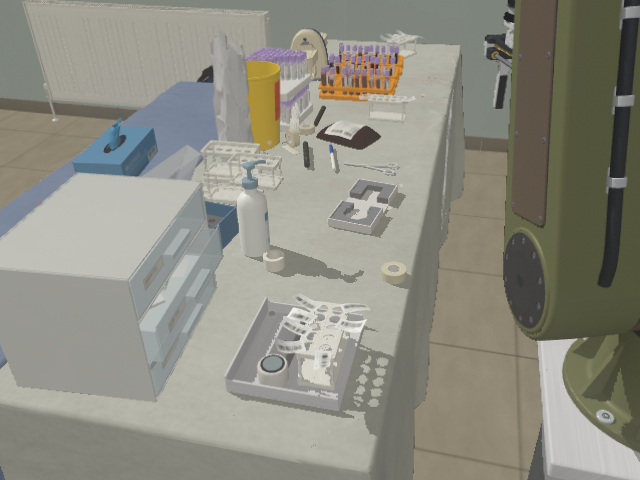

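```bash
cat > h.py <<'E'
import numpy as np, cv2
from scipy.spatial.transform import Rotation as Rn
from scipy.optimize import least_squares
from cell import manip
P={n:manip.camera_params(n) for n in("side","top")}
def proj(n,X):
    p=P[n]; R=Rn.from_euler('xyz',p['attitude']).as_matrix(); f=240/np.tan(np.radians(p['fovy']/2))
    c=(np.atleast_2d(X)-p['origin'])@R; s=c[:,:2]/c[:,2:]; s=s*(1+p['k1']*(s**2).sum(1,keepdims=True))
    return s*f+[p['cx'],p['cy']]
def atz(n,uv,z):  # pixel -> world at height z
    r=least_squares(lambda q:(proj(n,[q[0],q[1],z])[0]-uv),[450,0]); return r.x
def tri(us,ut):   # two views -> point, residual px
    r=least_squares(lambda X:np.r_[proj("side",X)[0]-us,proj("top",X)[0]-ut],[450,0,30]); return r.x,np.abs(r.fun).max()
def crop(img,x0,y0,w,h,k,step=10):
    c=cv2.resize(img[y0:y0+h,x0:x0+w],None,fx=k,fy=k,interpolation=cv2.INTER_CUBIC)[:,:,::-1].copy()
    for u in range(-(-x0//step)*step,x0+w,step):
        X=int((u-x0+.5)*k); c[::4,X]=(0,0,255); cv2.putText(c,str(u),(X+1,9),0,.35,(0,0,255))
    for v in range(-(-y0//step)*step,y0+h,step):
        Y=int((v-y0+.5)*k); c[Y,::4]=(0,0,255); cv2.putText(c,str(v),(0,Y-1),0,.35,(0,0,255))
    return c
E
python3 - <<'E'
from h import *
t=cv2.imread("pics/top0.png")[:,:,::-1]; s=cv2.imread("pics/side0.png")[:,:,::-1]
cv2.imwrite("pics/a.png",crop(t,158,205,115,98,6))
cv2.imwrite("pics/b.png",crop(s,222,290,150,120,5))
a=crop(t,384,226,104,66,5); b=crop(s,324,174,80,64,5)
m=np.zeros((a.shape[0]+b.shape[0]-100,520,3),np.uint8)
m=np.vstack([cv2.resize(a,None,fx=.9,fy=.9),np.pad(cv2.resize(b,None,fx=.92,fy=.92),((0,0),(0,100),(0,0)))]) if 1 else m
cv2.imwrite("pics/c.png",m);print(m.shape)
E
```

```text
(591, 468, 3)
```

View pics/a.png

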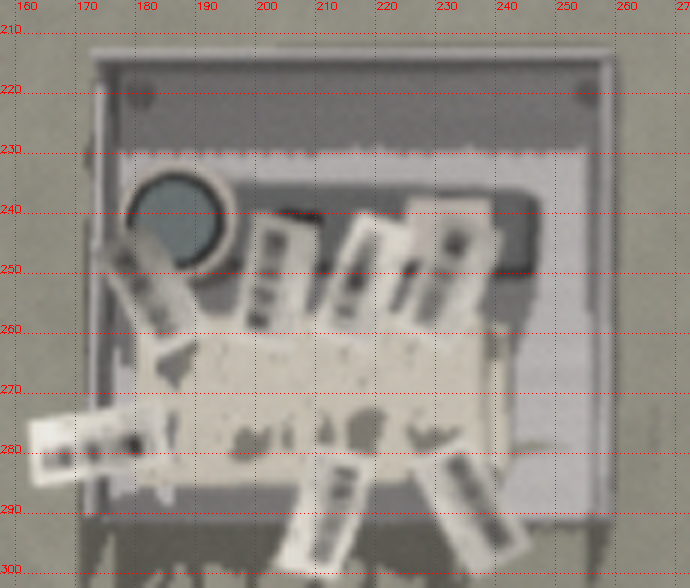

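View pics/b.png

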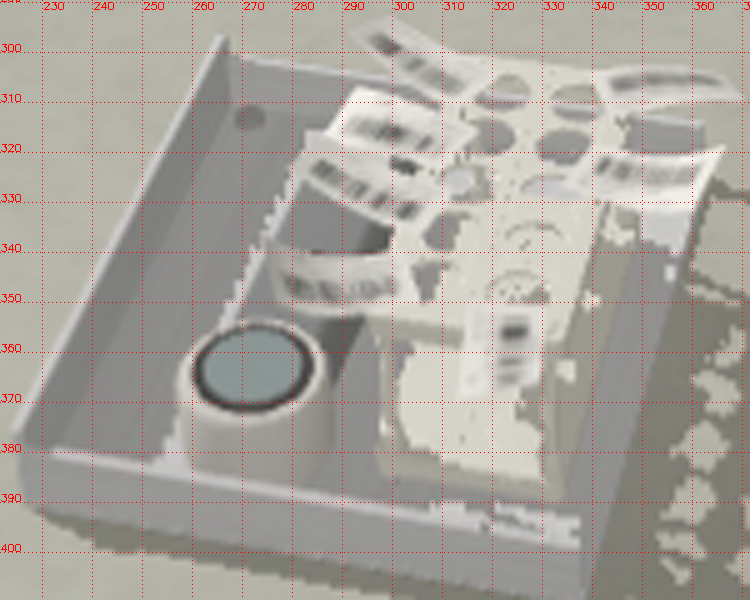

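View pics/c.png

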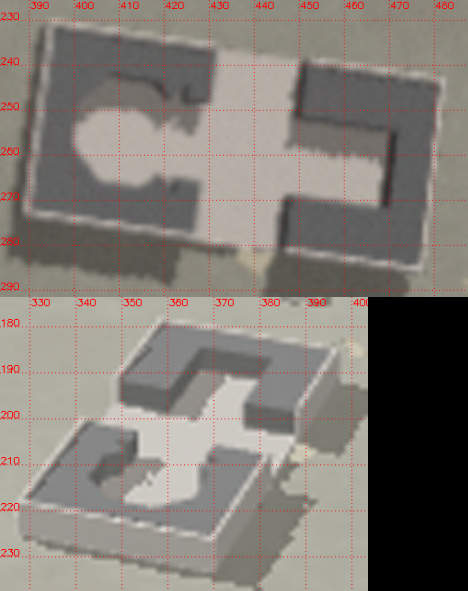

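```bash
cat > fit.py <<'E'
from h import *
def fit(name,obs,x0,free=True):
    def pts(q):
        c,s=np.cos(q[2]),np.sin(q[2]); return lambda L:[q[0]+c*L[0]-s*L[1],q[1]+s*L[0]+c*L[1],L[2]+q[3]]
    f=lambda q:np.concatenate([proj(n,pts(q)(L))[0]-uv for n,L,uv in obs])
    r=least_squares(f,x0+[0],loss='soft_l1'); g=least_squares(lambda q:f(np.r_[q,0]),x0,loss='soft_l1')
    print(name,"zfree",r.x.round(3),"zfix",g.x.round(3)); print(np.abs(f(np.r_[g.x,0])).reshape(-1,2).round(1).tolist())
    return g.x
E
python3 - <<'E'
from fit import *
T="top";S="side"
tr=fit("tray",[(T,(48,98,19),(393.7,230.8)),(T,(48,-98,19),(481.9,242.8)),(T,(-48,-98,19),(476.8,285.5)),(T,(-48,98,19),(388.6,273.5)),
 (S,(48,-98,19),(358.3,178.7)),(S,(-48,-98,19),(397,184.4)),(S,(-48,98,19),(369.2,226.3)),(S,(48,98,19),(328.3,217.2))],[430,-300,-.1])
b=fit("bay",[(T,(85,94,32),(172.8,212.8)),(T,(85,-94,32),(259.7,214.2)),(T,(-85,94,24),(171.7,291.2)),(T,(-85,-94,24),(259.5,291.2)),
 (S,(85,94,32),(224.9,375.9)),(S,(85,-94,32),(265.9,296.9)),(S,(-85,94,24),(337.5,398.1))],[430,150,0])
k=fit("rack ctr",[(T,(29,60,70),(180.5,257.5)),(T,(29,-60,70),(238.3,257.5)),(T,(-29,-60,70),(238.3,285.3)),(T,(-29,60,70),(180.5,285.3)),
 (S,(29,60,70),(296.5,353.1)),(S,(-29,60,70),(332.5,357.9)),(S,(29,-60,70),(316.5,300.5)),],[400,150,0])
print("lens",tri((271.9,363.1),(186.8,241.5)))
for uv in [(247.5,243),(235,235.7)]: print("mag",atz(T,uv,36))
c,s=np.cos(b[2]),np.sin(b[2]); print("rack exp",b[0]-43*c,b[1]-43*s,"mag exp",b[0]+19*c,b[1]+19*s)
for n,z in(("gel",188),): pass
for uv,z in[((319,201),25),((326,305),19),((342,178),30)]: print(atz(T,uv,z))
E
```

```text
tray zfree [ 5.02935e+02 -4.27653e+02 -1.27100e+01  2.70000e-01] zfix [ 502.962 -427.786  -12.71 ]
[[0.1, 0.5], [0.3, 0.1], [0.6, 1.0], [0.4, 0.3], [0.8, 0.7], [0.0, 0.1], [0.8, 0.2], [1.8, 1.0]]
bay zfree [ 515.811   47.898 -113.1     -1.852] zfix [ 515.577   48.109 -113.099]
[[0.1, 0.2], [0.0, 1.1], [0.1, 0.9], [0.3, 1.0], [1.5, 1.0], [0.6, 1.4], [1.0, 0.7]]
rack ctr zfree [ 472.982   51.981 -113.098   -1.946] zfix [ 472.774   52.359 -113.098]
[[0.1, 0.2], [0.1, 0.2], [0.3, 0.6], [0.8, 0.6], [2.6, 1.5], [1.3, 0.1], [1.3, 0.9]]
lens (array([538.07939797, 108.82367505,  36.61228199]), np.float64(0.16713824693090373))
mag [535.22023901 -21.09620609]
mag [550.93579303   5.92732272]
rack exp 472.5768746876647 48.161535508801926 mag exp 534.5768292147799 48.08644465949113
[ 628.11394702 -174.12138435]
[ 402.83201571 -189.07505296]
[ 678.17554473 -224.39244066]
```

```bash
cat > go.py <<'E'
import sys
from h import *
def go(x,y,z,yawdeg):
    s=manip.read_state(); p=s['eef_pos']; R=Rn.from_euler('xyz',s['eef_rot'])
    d=R.inv().apply(np.array([x,y,z])-p)/10; t=-((yawdeg-np.degrees(s['eef_rot'][2])+180)%360-180)/5
    print("clock",s['clock'],"pos",p.round(1),"rpy deg",np.degrees(s['eef_rot']).round(2),"F",s['wrist_force'].round(1),"gap",round(s['finger_gap'],1),round(s['finger_force'],1)); print("shift cm",d.round(2),"turn",round(t,2))
if __name__=="__main__": go(*map(float,sys.argv[1:]))
E
python3 go.py 473 50 130 90
python3 - <<'E'
from h import *
for uv in[(346,165),(340,152)]: print(atz("top",uv,180))
print(atz("top",(340,186),20), proj("side",[640,-200,188]),proj("side",[600,-190,0]))
E
```

```text
clock 0.1 pos [ 225.6 -501.4  219. ] rpy deg [-179.94   -0.     24.22] F [-0.   0.1  0.2] gap 94.1 0.0
shift cm [ 45.19 -40.12   8.94] turn -13.16
[ 670.12019352 -225.2097222 ]
[ 695.22776724 -214.01541868]
[ 662.43995397 -220.34897064] [[265.41559331 171.01060909]] [[290.64530002 263.20210991]]
```

```bash
python3 -m creep '[[1,[45.2,-40.1,4],-13.16],[1,[45.2,-40.1,4],-13.16],[1,[45.2,-40.1,4],-13.16],[1,[45.2,-40.1,4],-13.16],[1,[45.2,-40.1,4],-13.16],[1,[45.2,-40.1,4],-13.16],[1,[45.2,-40.1,4],-13.16],[1,[45.2,-40.1,4],-13.16],[1,[45.2,-40.1,4],-13.16],[1,[45.2,-40.1,4],-13.16],[1,[45.2,-40.1,4],-13.16],[1,[45.2,-40.1,4],-13.16]]' 25; python3 go.py 473 50 60 90
```

```text
clock: 1.3
eef_pos: [471.4, 46.7, 179.6]
eef_rot: [-3.141, 0.0, 1.571]
wrist_force: [1.1, -0.4, 0.5]
finger_gap: 94.2
finger_force: 0.0
clock 1.3 pos [471.4  46.7 179.6] rpy deg [-179.99    0.     90.04] F [ 1.1 -0.4  0.5] gap 94.2 0.0
shift cm [ 0.33  0.17 11.96] turn 0.01
```

```bash
python3 -m creep '[[1,[0,0,3],0],[1,[0,0,6],0],[1,[0,0,8],0],[1,[0,0,8],0],[1,[0,0,8],0],[1,[0,0,8],0]]'; python3 go.py 473 50 60 90
python3 - <<'E'
from h import *
a=crop(manip.camera("side"),222,270,150,120,5); cv2.imwrite("pics/d.png",a)
E
```

```text
clock: 1.9
eef_pos: [471.7, 44.4, 101.1]
eef_rot: [3.14, -0.0, 1.571]
wrist_force: [-0.6, 1.4, 0.2]
finger_gap: 93.7
finger_force: 0.0
clock 1.9 pos [471.7  44.4 101.1] rpy deg [179.89  -0.    90.02] F [-0.6  1.4  0.2] gap 93.7 0.0
shift cm [0.56 0.12 4.11] turn 0.0
```

View pics/d.png

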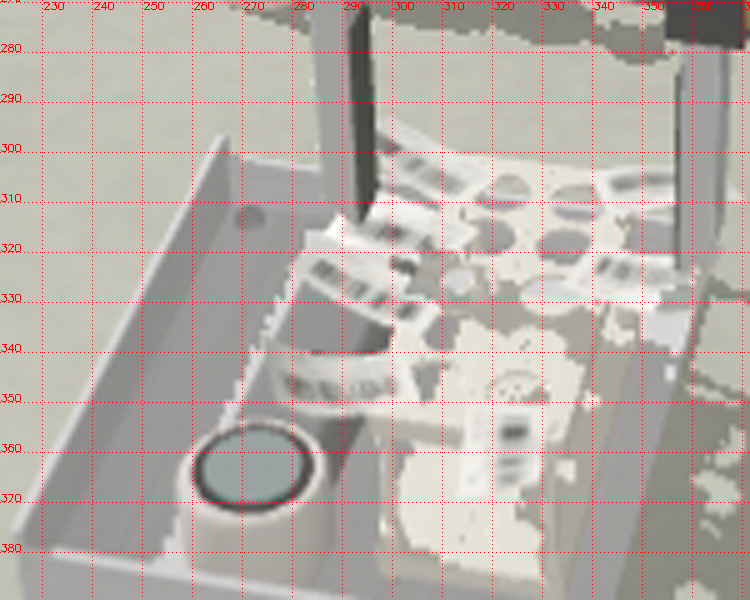

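```bash
python3 -m creep '[[1,[0.4,0.12,0],0],[1,[0.4,0.12,2],0],[1,[0.4,0.12,4.1],0],[1,[0.4,0.12,4.1],0],[1,[0.4,0.12,4.1],0]]' 25; python3 go.py 473 50 60 90; python3 -m creep '[[0,[0,0,0],0],[0,[0,0,0],0],[-0.5,[0,0,0],0],[-0.5,[0,0,0],0],[-0.5,[0,0,0],0],[-0.5,[0,0,0],0],[-0.5,[0,0,0],0],[-0.5,[0,0,0],0]]' 25;python3 go.py 473 50 60 90
```

```text
clock: 2.45
eef_pos: [472.5, 48.6, 59.5]
eef_rot: [3.141, -0.0, 1.571]
wrist_force: [0.5, -0.2, 0.7]
finger_gap: 93.9
finger_force: 0.0
clock 2.45 pos [472.5  48.6  59.5] rpy deg [179.99  -0.    90.02] F [ 0.5 -0.2  0.7] gap 93.9 0.0
shift cm [ 0.14  0.05 -0.05] turn 0.0
clock: 3.25
eef_pos: [472.4, 48.5, 59.0]
eef_rot: [3.141, -0.0, 1.571]
wrist_force: [-0.4, -0.8, 5.0]
finger_gap: 57.4
finger_force: 25.0
clock 3.25 pos [472.4  48.5  59. ] rpy deg [179.98  -0.    90.02] F [-0.4 -0.8  5. ] gap 57.4 25.0
shift cm [ 0.15  0.06 -0.1 ] turn 0.0
```

```bash
python3 -m creep '[[-0.5,[0,0,-1],0],[-0.5,[0,0,-3],0],[-0.5,[0,0,-6],0],[-0.5,[0,0,-9],0],[-0.5,[-3,0.2,-9],0],[-0.5,[-7,0.5,-9],0],[-0.5,[-11,0.8,-9],0],[-0.5,[-15,0.8,-9],0],[-0.5,[-18,0.8,-9],0],[-0.5,[-18.8,0.8,-9],0],[-0.5,[-18.8,0.8,-9],0],[-0.5,[-18.8,0.8,-9],0]]' 25;python3 go.py 480 -140 55 90
```

```text
clock: 4.45
eef_pos: [480.3, -138.6, 148.9]
eef_rot: [-3.141, -0.0, 1.571]
wrist_force: [0.1, 0.1, -1.5]
finger_gap: 57.2
finger_force: 25.0
clock 4.45 pos [ 480.3 -138.6  148.9] rpy deg [-1.7998e+02 -2.0000e-02  9.0040e+01] F [ 0.1  0.1 -1.5] gap 57.2 25.0
shift cm [-0.14 -0.02  9.39] turn 0.01
```

```bash
python3 -m creep '[[-0.5,[0,0,3],0],[-0.5,[0,0,6],0],[-0.5,[0,0,8],0],[-0.5,[0,0,9],0],[-0.5,[0,0,9.2],0],[-0.5,[0,0,9.2],0],[-0.5,[0,0,9.3],0],[-0.5,[0,0,9.3],0]]';python3 go.py 480 -140 55 90
```

```text
clock: 5.25
eef_pos: [480.7, -139.5, 56.6]
eef_rot: [3.14, 0.0, 1.571]
wrist_force: [0.6, -0.1, -0.9]
finger_gap: 57.9
finger_force: 25.0
clock 5.25 pos [ 480.7 -139.5   56.6] rpy deg [1.7993e+02 3.0000e-02 9.0030e+01] F [ 0.6 -0.1 -0.9] gap 57.9 25.0
shift cm [-0.05 -0.07  0.16] turn 0.01
```

```bash
python3 -m creep '[[-0.5,[0,0,0.1],0],[-0.5,[0,0,0.1],0],[-0.5,[0,0,0.1],0],[-0.5,[0,0,0.1],0]]';python3 -m creep '[[-0.5,[0,0,0.07],0],[-0.5,[0,0,0.07],0],[-0.5,[0,0,0.07],0]]'; python3 go.py 480 -140 55 90
```

```text
clock: 5.65
eef_pos: [480.5, -139.5, 55.1]
eef_rot: [3.141, 0.0, 1.571]
wrist_force: [0.4, -0.1, 2.1]
finger_gap: 57.9
finger_force: 25.0
clock: 5.95
eef_pos: [480.5, -139.5, 55.0]
eef_rot: [3.141, 0.0, 1.571]
wrist_force: [-5.6, 1.9, 11.6]
finger_gap: 57.5
finger_force: 25.0
clock 5.95 pos [ 480.5 -139.5   55. ] rpy deg [1.7998e+02 1.0000e-02 9.0020e+01] F [-5.6  1.9 11.6] gap 57.5 25.0
shift cm [-0.05 -0.05 -0.  ] turn 0.0
```

```bash
python3 -m creep '[[0,[0,0,-0.05],0],[1,[0,0,-0.05],0],[1,[0,0,-0.05],0],[1,[0,0,-0.05],0],[1,[0,0,-0.05],0],[1,[0,0,-3],0],[1,[0,0,-7],0],[1,[0,0,-10],0],[1,[0,0,-10],0]]'
python3 - <<'E'
from h import *
t=manip.camera("top"); s=manip.camera("side")
a=crop(t,165,205,100,95,5.9); 
cv2.imwrite("pics/e.png",a)
cv2.imwrite("pics/f.png",crop(s,215,230,180,150,4))
cv2.imwrite("pics/top1.png",t[:,:,::-1]);cv2.imwrite("pics/side1.png",s[:,:,::-1])
E
```

```text
clock: 6.85
eef_pos: [481.9, -140.0, 158.0]
eef_rot: [3.136, 0.002, 1.571]
wrist_force: [-0.3, -0.4, -0.3]
finger_gap: 93.9
finger_force: 0.0
```

View pics/e.png

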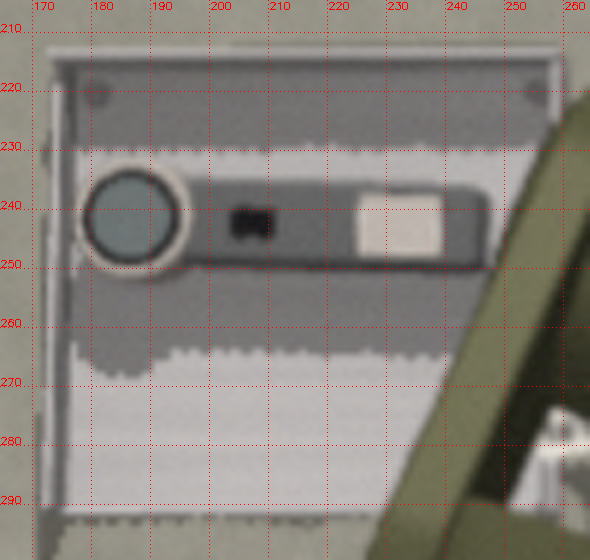

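View pics/f.png

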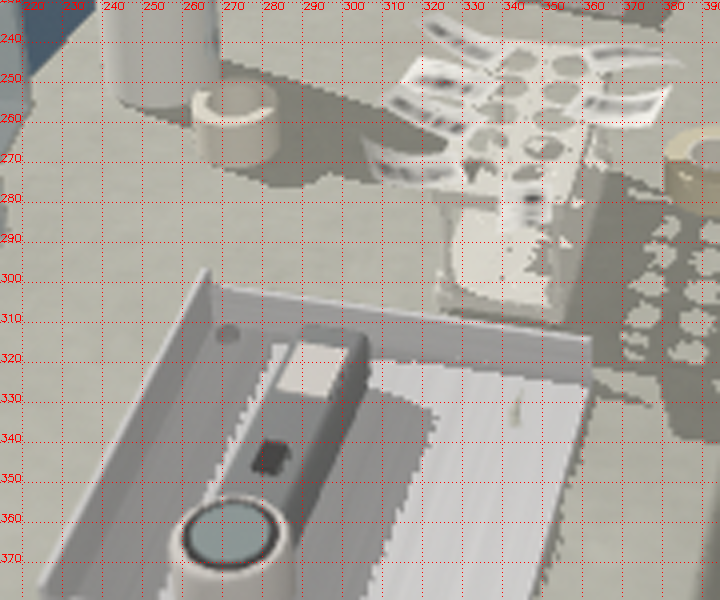

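Run:
```python
from h import *
t=lambda x,y:(165+x/5.9-.5,205+y/5.9-.5); s=lambda x,y:(215+x/4-.5,230+y/4-.5)
for n,a,b in[("bl",(276,387),(357,194)),("br",(294,342),(442,194)),("fr",(349,347),(442,259)),("fl",(330,397),(357,256)),("lens",(228,535),(132,217))]:
    X,r=tri(s(*a),t(*b)); print(n,X.round(1),round(r,2))
for z in(34,36):
  for p in[(132,217),(195,181),(195,259),(460,187),(460,264),(489,230)]: print(z,p,atz("top",t(*p),z).round(1))
```

```text
bl [546.1  27.   36. ] 0.55
br [547.4  -3.3  33.8] 0.07
fr [524.   -3.7  35. ] 0.14
fl [523.9  26.9  34.8] 0.43
lens [538.7 108.8  36.2] 0.13
34 (132, 217) [539.2 109.5]
34 (195, 181) [552.3  86.8]
34 (195, 259) [523.8  86.1]
34 (460, 187) [550.1  -9.8]
34 (460, 264) [522.  -10.2]
34 (489, 230) [534.4 -20.6]
36 (132, 217) [539.  108.9]
36 (195, 181) [552.1  86.3]
36 (195, 259) [523.7  85.6]
36 (460, 187) [549.9 -10.1]
36 (460, 264) [521.8 -10.5]
36 (489, 230) [534.2 -20.9]
```

```bash
python3 - <<'E'
from h import *
for n,(x0,y0,w,h) in(("top",(178,232,20,20)),("side",(260,350,30,28))):
    im=cv2.imread(f"pics/{n}1.png")[y0:y0+h,x0:x0+w].astype(int)
    m=((im[...,0]-im[...,2])>2)&(im.sum(2)>250); m=m.astype(np.uint8)
    nn,l,st,c=cv2.connectedComponentsWithStats(m); k=1+st[1:,4].argmax(); print(n,c[k]+[x0,y0],st[k])
E
python3 go.py 535.7 47.5 110 89.2
```

```text
top [186.75362319 241.29710145] [  3   3  13  13 138]
side [272.         362.98795181] [  2   6  21  15 249]
clock 6.95 pos [ 480.3 -139.5  154.1] rpy deg [1.7997e+02 1.0000e-02 9.0030e+01] F [ 0.2 -0.   0.4] gap 94.0 0.0
shift cm [18.69  5.54  4.41] turn 0.17
```

```bash
python3 -m creep '[[0.3,[4,1,0],0],[0.3,[8,2.5,0],0.1],[0.3,[12,4,0],0.17],[0.3,[16,5,1],0.17],[0.3,[18.7,5.5,2.5],0.17],[0.3,[18.7,5.5,4.4],0.17],[0.3,[18.7,5.5,4.4],0.17],[0.3,[18.7,5.5,4.4],0.17],[0.3,[18.7,5.5,4.4],0.17]]' 25; python3 go.py 535.7 47.5 21.5 89.2
```

```text
clock: 7.85
eef_pos: [535.5, 47.0, 110.6]
eef_rot: [3.141, -0.0, 1.555]
wrist_force: [-0.1, -0.8, 0.7]
finger_gap: 60.9
finger_force: 0.0
clock 7.85 pos [535.5  47.  110.6] rpy deg [179.97  -0.    89.12] F [-0.1 -0.8  0.7] gap 60.9 0.0
shift cm [0.05 0.02 8.91] turn -0.02
```

```bash
python3 -m creep '[[0.3,[0.05,0,3],0],[0.3,[0.05,0,6],0],[0.3,[0.05,0,8],0],[0.3,[0.05,0,8.8],0],[0.3,[0.05,0,8.8],0],[0.3,[0.05,0,8.8],0]]' 25; python3 -m creep '[[0,[0,0,0],0],[0,[0,0,0],0],[-0.2,[0,0,0],0],[-0.5,[0,0,0],0],[-0.8,[0,0,0],0],[-0.8,[0,0,0],0],[-0.8,[0,0,0],0],[-0.8,[0,0,0],0]]' 30; python3 go.py 535.7 47.5 21.5 89.2
```

```text
clock: 8.45
eef_pos: [536.0, 47.9, 23.4]
eef_rot: [3.14, -0.0, 1.556]
wrist_force: [0.5, 0.2, -0.2]
finger_gap: 61.4
finger_force: 0.0
clock: 9.25
eef_pos: [535.4, 48.1, 22.4]
eef_rot: [3.141, -0.0, 1.556]
wrist_force: [-0.7, 0.3, 4.6]
finger_gap: 31.9
finger_force: 29.9
clock 9.25 pos [535.4  48.1  22.4] rpy deg [179.98  -0.    89.17] F [-0.7  0.3  4.6] gap 31.9 29.9
shift cm [-0.06  0.03  0.09] turn -0.01
```

```bash
python3 -m creep '[[-0.8,[0,0,-1],0],[-0.8,[0,0,-3],0],[-0.8,[0,0,-6],0],[-0.8,[0,0,-9],0],[-0.8,[0,0,-12],0],[-0.8,[0,0,-12.5],0],[-0.8,[0,0,-12.5],0]]' 30; python3 go.py 501.9 -435.3 100 81.77
```

```text
clock: 9.95
eef_pos: [535.3, 48.1, 147.4]
eef_rot: [3.141, -0.0, 1.556]
wrist_force: [0.3, 0.5, -2.1]
finger_gap: 31.7
finger_force: 29.9
clock 9.95 pos [535.3  48.1 147.4] rpy deg [179.94  -0.    89.17] F [ 0.3  0.5 -2.1] gap 31.7 29.9
shift cm [-48.38  -2.65   4.73] turn 1.48
```

```bash
python3 -m creep '[[-0.8,[-3,-0.2,0],0],[-0.8,[-7,-0.5,0],0.1],[-0.8,[-11.5,-0.8,0],0.3],[-0.8,[-16,-1,0],0.5],[-0.8,[-20.5,-1.2,0],0.7],[-0.8,[-25,-1.5,0],0.9],[-0.8,[-29.5,-1.8,0],1.1],[-0.8,[-34,-2,0],1.3],[-0.8,[-38.5,-2.2,0],1.48],[-0.8,[-43,-2.4,0],1.48],[-0.8,[-46.5,-2.65,0],1.48],[-0.8,[-48.4,-2.65,0],1.48]]'; python3 -m creep '[[-0.8,[0,0,2],0],[-0.8,[0,0,5],0],[-0.8,[0,0,7.7],0],[-0.8,[0,0,7.7],0],[-0.8,[0,0,7.7],0],[-0.8,[0,0,7.7],0]]'
python3 - <<'E'
from h import *
for n in("top","side"): cv2.imwrite(f"pics/{n}2.png",manip.camera(n)[:,:,::-1])
a=crop(cv2.imread("pics/top2.png")[:,:,::-1],376,216,110,80,5.2); b=crop(cv2.imread("pics/side2.png")[:,:,::-1],320,165,85,68,2.6)
cv2.imwrite("pics/g.png",np.vstack([a,np.pad(b,((0,0),(0,a.shape[1]-b.shape[1]),(0,0)))]))
E
python3 go.py 501.9 -435.3 22.4 81.77
```

```text
clock: 11.15
eef_pos: [500.2, -437.7, 144.1]
eef_rot: [-3.139, -0.002, 1.425]
wrist_force: [-0.6, 1.1, -1.7]
finger_gap: 31.8
finger_force: 29.9
clock: 11.75
eef_pos: [502.2, -435.9, 71.3]
eef_rot: [3.14, 0.001, 1.427]
wrist_force: [0.8, -0.4, -1.9]
finger_gap: 31.5
finger_force: 29.9
clock 11.85 pos [ 502.2 -435.9   71.5] rpy deg [1.799e+02 7.000e-02 8.178e+01] F [ 0.4 -0.1 -2.2] gap 31.7 29.9
shift cm [ 0.06 -0.05  4.91] turn 0.0
```

View pics/g.png

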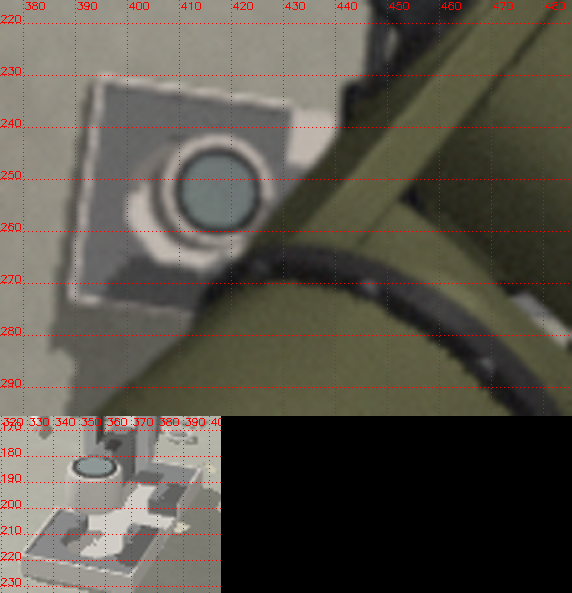

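Run:
```python
from h import *
r={}
for n,(x0,y0,w,h) in(("top",(405,240,25,25)),("side",(336,176,32,16))):
    im=cv2.imread(f"pics/{n}2.png")[y0:y0+h,x0:x0+w].astype(int)
    m=(((im[...,0]-im[...,2])>2)&(im.sum(2)>220)).astype(np.uint8)
    nn,l,st,c=cv2.connectedComponentsWithStats(m); k=1+st[1:,4].argmax(); r[n]=c[k]+[x0,y0]; print(n,r[n],st[k])
print("lens now",tri(r['side'],r['top'])); print(atz("top",r['top'],85))
print("lens bay",tri((272.,362.99),(186.754,241.297)))
T="top"
# tray rim lines, subpixel: bright rim pixels in original views -> line intersections
t=cv2.cvtColor(cv2.imread("pics/top0.png"),cv2.COLOR_BGR2GRAY).astype(float)
from fit import fit
q=np.array([502.962,-427.786,-12.71+4*np.pi]); c,s=np.cos(q[2]),np.sin(q[2])
obs=[]
for n in("top","side"):
  g=cv2.cvtColor(cv2.imread(f"pics/{n}0.png"),cv2.COLOR_BGR2GRAY).astype(np.float32)
  for (A,B) in[((48,1),"y"),((-48,1),"y"),((1,98),"x"),((1,-98),"x")]:
    sg=np.sign(A[0]) if B=="y" else np.sign(A[1]); off=[]
    rng=(list(range(-88,-35,4))+list(range(20,90,4))) if B=="y" else range(-40,41,4)
    for k in rng:
      d=np.arange(-9,7,.25); L=np.array([[A[0]+sg*e,k] if B=="y" else [k,A[1]+sg*e] for e in d])
      W=np.c_[q[0]+c*L[:,0]-s*L[:,1],q[1]+s*L[:,0]+c*L[:,1],np.full(len(d),19.)]
      p=proj(n,W).astype(np.float32); v=cv2.remap(g,p[:,:1],p[:,1:],cv2.INTER_LINEAR)[:,0]
      off.append(d[v.argmax()])
    print(n,A,B,"rim peak offset mm outward: med",np.median(off),np.percentile(off,[20,80]))
```

```text
top [417.48466258 252.30674847] [  6   6  14  14 163]
side [355.85 183.85] [13  5 14  7 80]
lens now (array([ 510.72170644, -375.50818041,   86.31934766]), np.float64(0.3848373492484143))
[ 511.57887936 -375.6446677 ]
lens bay (array([538.11609158, 108.7807112 ,  36.81171803]), np.float64(0.34467245726705187))
top (48, 1) y rim peak offset mm outward: med 0.5 [0. 1.]
top (-48, 1) y rim peak offset mm outward: med -3.25 [-3.75 -2.5 ]
top (1, 98) x rim peak offset mm outward: med -2.0 [-3.    6.75]
top (1, -98) x rim peak offset mm outward: med -0.5 [-0.75  0.5 ]
side (48, 1) y rim peak offset mm outward: med -1.5 [-2.2 -1. ]
side (-48, 1) y rim peak offset mm outward: med -0.75 [-1.25 -0.3 ]
side (1, 98) x rim peak offset mm outward: med -1.75 [-2.75 -1.25]
side (1, -98) x rim peak offset mm outward: med 0.25 [-1.25  1.25]
```

```bash
python3 go.py 502.6 -437.3 40 81.77; python3 -m creep '[[-0.8,[-0.13,0.05,0],0],[-0.8,[-0.13,0.05,1],0],[-0.8,[-0.13,0.05,2.5],0],[-0.8,[-0.13,0.05,3.2],0],[-0.8,[-0.13,0.05,3.2],0],[-0.8,[-0.13,0.05,3.2],0]]'; python3 go.py 502.6 -437.3 24 81.77
```

```text
clock 11.85 pos [ 502.2 -435.9   71.5] rpy deg [1.799e+02 7.000e-02 8.178e+01] F [ 0.4 -0.1 -2.2] gap 31.7 29.9
shift cm [-0.13  0.05  3.15] turn 0.0
clock: 12.45
eef_pos: [502.1, -436.8, 37.9]
eef_rot: [-3.141, -0.0, 1.427]
wrist_force: [0.4, -0.5, -1.9]
finger_gap: 31.8
finger_force: 29.9
clock 12.45 pos [ 502.1 -436.8   37.9] rpy deg [-1.7998e+02 -2.0000e-02  8.1770e+01] F [ 0.4 -0.5 -1.9] gap 31.8 29.9
shift cm [-0.04  0.06  1.39] turn 0.0
```

```bash
python3 -m creep '[[-0.8,[-0.04,0.05,0.3],0],[-0.8,[-0.04,0.05,0.6],0],[-0.8,[-0.04,0.05,0.8],0],[-0.8,[-0.04,0.05,0.8],0]]'; python3 -m creep '[[-0.8,[0,0,0.2],0],[-0.8,[0,0,0.4],0],[-0.8,[0,0,0.55],0],[-0.8,[0,0,0.55],0]]'; python3 go.py 502.6 -437.3 22.4 81.77
```

```text
clock: 12.85
eef_pos: [502.4, -437.2, 29.8]
eef_rot: [-3.141, -0.0, 1.427]
wrist_force: [0.3, -0.0, -1.2]
finger_gap: 31.9
finger_force: 29.9
clock: 13.25
eef_pos: [502.4, -437.3, 24.3]
eef_rot: [-3.141, -0.0, 1.427]
wrist_force: [1.3, -0.8, -1.3]
finger_gap: 32.0
finger_force: 29.9
clock 13.25 pos [ 502.4 -437.3   24.3] rpy deg [-1.7998e+02 -1.0000e-02  8.1770e+01] F [ 1.3 -0.8 -1.3] gap 32.0 29.9
shift cm [-0.    0.02  0.19] turn 0.0
```

```bash
python3 -m creep '[[-0.8,[0,0,0.1],0],[-0.8,[0,0,0.17],0],[-0.8,[0,0,0.19],0],[-0.8,[0,0,0.19],0]]'; python3 -m creep '[[-0.4,[0,0,0],0],[-0.2,[0,0,0],0],[0.2,[0,0,0],0],[0.4,[0,0,0],0],[0.4,[0,0,0],0],[0.4,[0,0,0],0],[0.4,[0,0,-1],0],[0.4,[0,0,-4],0],[0.4,[0,0,-8],0],[0.4,[0,0,-12],0],[0.4,[0,0,-12.5],0],[0.4,[0,0,-12.5],0]]'; python3 go.py 480.5 -139.5 145 90
```

```text
clock: 13.65
eef_pos: [502.5, -437.3, 22.7]
eef_rot: [-3.142, -0.0, 1.427]
wrist_force: [0.4, 1.0, -1.2]
finger_gap: 31.6
finger_force: 29.9
clock: 14.85
eef_pos: [502.9, -437.7, 149.5]
eef_rot: [3.139, 0.002, 1.427]
wrist_force: [-0.5, -0.7, -0.5]
finger_gap: 66.0
finger_force: 0.0
clock 14.85 pos [ 502.9 -437.7  149.5] rpy deg [1.7987e+02 1.0000e-01 8.1780e+01] F [-0.5 -0.7 -0.5] gap 66.0 0.0
shift cm [29.19 -6.48  0.39] turn -1.64
```

```bash
python3 -m creep '[[0.4,[4,-1,0],0],[0.6,[8,-2,0],-0.4],[1,[12,-3,0],-0.8],[1,[16,-4,0],-1.2],[1,[20,-5,0],-1.64],[1,[24,-6,0.4],-1.64],[1,[27,-6.5,0.4],-1.64],[1,[29.2,-6.5,0.4],-1.64],[1,[29.2,-6.5,0.4],-1.64],[1,[29.2,-6.5,0.4],-1.64],[1,[29.2,-6.5,0.4],-1.64]]'
python3 - <<'E'
from h import *
r={}
for n,(x0,y0,w,h) in(("top",(395,235,40,35)),("side",(336,185,40,40))):
    im0=manip.camera(n); cv2.imwrite(f"pics/{n}3.png",im0[:,:,::-1])
    im=im0[y0:y0+h,x0:x0+w,::-1].astype(int)
    m=(((im[...,0]-im[...,2])>2)&(im.sum(2)>220)).astype(np.uint8)
    nn,l,st,c=cv2.connectedComponentsWithStats(m); k=1+st[1:,4].argmax(); r[n]=c[k]+[x0,y0]; print(n,r[n],st[k])
print("lens now",tri(r['side'],r['top']),atz("top",r['top'],36))
t=cv2.imread("pics/top3.png")[:,:,::-1];s=cv2.imread("pics/side3.png")[:,:,::-1]
a=crop(t,382,224,106,68,5); b=crop(s,322,172,82,64,3.8)
cv2.imwrite("pics/h.png",np.vstack([a,np.pad(b,((0,0),(0,a.shape[1]-b.shape[1]),(0,0)))]))
E
python3 go.py 480.5 -139.5 55 90
```

```text
clock: 15.95
eef_pos: [479.7, -139.8, 143.2]
eef_rot: [-3.141, -0.0, 1.57]
wrist_force: [-0.1, -0.5, 0.1]
finger_gap: 93.9
finger_force: 0.0
top [413.69387755 253.59183673] [ 12  12  14  14 147]
side [355.45679012 204.03703704] [13 16 14  7 81]
lens now (array([ 511.3172517 , -376.87725229,   37.61410184]), np.float64(0.3616711402807482)) [ 512.19652714 -377.05810697]
clock 16.05 pos [ 479.7 -139.9  143.3] rpy deg [-1.7996e+02 -1.0000e-02  8.9910e+01] F [-0.8  0.3 -0.4] gap 93.9 0.0
shift cm [0.04 0.08 8.83] turn -0.02
```

View pics/h.png

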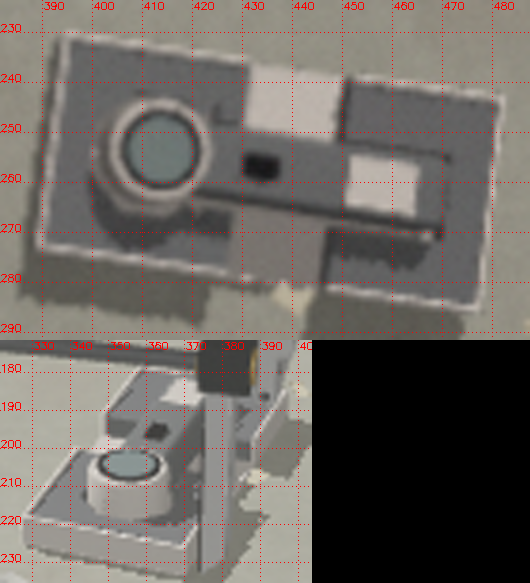

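```bash
python3 -m creep '[[1,[0.04,0.08,2],-0.02],[1,[0.04,0.08,5],-0.02],[1,[0.04,0.08,7.5],-0.02],[1,[0.04,0.08,8.8],-0.02],[1,[0.04,0.08,8.8],-0.02],[1,[0.04,0.08,8.8],-0.02],[1,[0.04,0.08,8.8],-0.02]]'; python3 go.py 480.5 -139.5 55 90.02
```

```text
clock: 16.75
eef_pos: [481.4, -139.0, 56.9]
eef_rot: [3.14, 0.001, 1.572]
wrist_force: [0.1, -0.8, -0.0]
finger_gap: 94.0
finger_force: 0.0
clock 16.75 pos [ 481.4 -139.    56.9] rpy deg [1.799e+02 4.000e-02 9.007e+01] F [ 0.1 -0.8 -0. ] gap 94.0 0.0
shift cm [-0.05 -0.09  0.19] turn 0.01
```

```bash
python3 -m creep '[[1,[0,0,0],0],[1,[0,0,0],0],[1,[0,0,0],0]]'; python3 go.py 480.5 -139.5 55 90.02
```

```text
clock: 17.05
eef_pos: [480.9, -138.6, 56.1]
eef_rot: [3.141, 0.0, 1.572]
wrist_force: [-0.6, -0.0, -0.0]
finger_gap: 94.0
finger_force: 0.0
clock 17.05 pos [ 480.9 -138.6   56.1] rpy deg [1.7997e+02 1.0000e-02 9.0080e+01] F [-0.6 -0.  -0. ] gap 94.0 0.0
shift cm [-0.08 -0.04  0.11] turn 0.01
```

```bash
python3 -m creep '[[1,[-0.08,-0.04,0.1],0.01],[1,[-0.08,-0.04,0.1],0.01],[1,[-0.08,-0.04,0.1],0.01],[0,[-0.08,-0.04,0.1],0.01],[0,[-0.08,-0.04,0.1],0.01],[-0.5,[-0.08,-0.04,0.1],0.01],[-0.5,[-0.08,-0.04,0.1],0.01],[-0.5,[-0.08,-0.04,0.1],0.01],[-0.5,[-0.08,-0.04,0.1],0.01],[-0.5,[-0.08,-0.04,0.1],0.01],[-0.5,[-0.08,-0.04,0.1],0.01]]' 25; python3 go.py 472.4 48.5 59 90.02
```

```text
clock: 18.15
eef_pos: [480.4, -139.4, 54.7]
eef_rot: [3.142, -0.0, 1.571]
wrist_force: [-0.4, 0.2, -0.6]
finger_gap: 57.8
finger_force: 25.0
clock 18.15 pos [ 480.4 -139.4   54.7] rpy deg [180.    -0.    90.02] F [-0.4  0.2 -0.6] gap 57.8 25.0
shift cm [18.79 -0.79 -0.43] turn 0.0
```

```bash
python3 -m creep '[[-0.5,[0,0,-1],0],[-0.5,[0,0,-3],0],[-0.5,[0,0,-6],0],[-0.5,[0,0,-9],0],[-0.5,[3,0,-9],0],[-0.5,[7,-0.3,-9],0],[-0.5,[11,-0.5,-9],0],[-0.5,[15,-0.8,-9],0],[-0.5,[18,-0.8,-9],0],[-0.5,[18.8,-0.8,-9],0],[-0.5,[18.8,-0.8,-9],0],[-0.5,[18.8,-0.8,-9],0]]' 25; python3 -m creep '[[-0.5,[0,0,2],0],[-0.5,[0,0,4],0],[-0.5,[0,0,6],0],[-0.5,[0,0,6.5],0],[-0.5,[0,0,6.5],0],[-0.5,[0,0,6.5],0]]';python3 go.py 472.4 48.5 60 90.02
```

```text
clock: 19.35
eef_pos: [472.4, 47.8, 144.9]
eef_rot: [3.141, 0.0, 1.571]
wrist_force: [1.4, 0.3, -1.9]
finger_gap: 58.4
finger_force: 25.0
clock: 19.95
eef_pos: [472.8, 48.1, 80.6]
eef_rot: [3.141, -0.0, 1.571]
wrist_force: [-0.1, 0.5, -1.2]
finger_gap: 57.8
finger_force: 25.0
clock 19.95 pos [472.8  48.1  80.6] rpy deg [179.94  -0.    89.99] F [-0.1  0.5 -1.2] gap 57.8 25.0
shift cm [ 0.04 -0.04  2.06] turn -0.01
```

```bash
python3 -m creep '[[-0.5,[0.04,-0.04,0.6],0],[-0.5,[0.04,-0.04,1.2],0],[-0.5,[0.04,-0.04,1.7],0],[-0.5,[0.04,-0.04,2],0],[-0.5,[0.04,-0.04,2],0],[-0.5,[0.04,-0.04,2],0]]';python3 go.py 472.4 48.5 58.7 90.02
```

```text
clock: 20.55
eef_pos: [471.9, 49.0, 59.7]
eef_rot: [-3.142, -0.0, 1.571]
wrist_force: [-0.0, 0.0, -1.9]
finger_gap: 57.9
finger_force: 25.0
clock 20.55 pos [471.9  49.   59.7] rpy deg [-180.     -0.     90.03] F [-0.   0.  -1.9] gap 57.9 25.0
shift cm [-0.05  0.05  0.1 ] turn 0.0
```

```bash
python3 -m creep '[[-0.5,[-0.05,0.04,0.02],0],[-0.5,[-0.05,0.04,0.07],0],[-0.5,[-0.05,0.04,0.1],0],[-0.5,[-0.05,0.04,0.1],0],[-0.5,[-0.05,0.04,0.1],0]]';python3 go.py 472.4 48.5 58.7 90.02
```

```text
clock: 21.05
eef_pos: [472.3, 48.5, 58.7]
eef_rot: [-3.142, -0.0, 1.571]
wrist_force: [0.2, 0.9, -1.0]
finger_gap: 57.6
finger_force: 25.0
clock 21.05 pos [472.3  48.5  58.7] rpy deg [-180.     -0.     90.02] F [ 0.2  0.9 -1. ] gap 57.6 25.0
shift cm [0.   0.01 0.  ] turn 0.0
```

```bash
python3 -m creep '[[-0.5,[0,0,0.05],0],[-0.5,[0,0,0.05],0],[-0.5,[0,0,0.05],0]]'; python3 -m creep '[[0,[0,0,0],0],[0.5,[0,0,0],0],[1,[0,0,0],0],[1,[0,0,0],0],[1,[0,0,0],0],[1,[0,0,0],0],[1,[0,0,-3],0],[1,[0,0,-7],0],[1,[0,0,-11],0],[1,[0,0,-13],0]]'; python3 -m creep '[[1,[-4,0,0],0],[1,[-8,-1,0],0],[1,[-13,-3,0],0],[1,[-18,-4,0],0],[1,[-23,-5,0],0],[1,[-28,-6,0],0],[1,[-32,-7,0],0],[1,[-35,-8,0],0],[1,[-35,-8,0],0],[1,[-35,-8,0],0],[1,[-35,-8,0],0]]'
python3 - <<'E'
from h import *
for n,(x0,y0,w,h) in(("top",(155,250,100,52)),("side",(285,290,90,105))):
    im=manip.camera(n); cv2.imwrite(f"pics/{n}4.png",im[:,:,::-1])
    g=cv2.cvtColor(im,cv2.COLOR_RGB2GRAY).astype(np.float32); o=cv2.imread(f"pics/{n}0.png",0).astype(np.float32)
    W=np.eye(2,3,dtype=np.float32); m=np.zeros((h,w),np.float32)
    cc,W=cv2.findTransformECC(o[y0:y0+h,x0:x0+w],g[y0:y0+h,x0:x0+w],W,cv2.MOTION_EUCLIDEAN)
    c=np.array([w/2,h/2,1]); print(n,"cc",cc,"shift px at centre",W@c-c[:2],"rot deg",np.degrees(np.arctan2(W[1,0],W[0,0])))
    for nm,P0,r in(("plaster",[628,-174,25],9),("tape",[403,-189,19],12),("gel",[672,-222,150],14)):
        u,v=proj(n,P0)[0].astype(int); print(nm,np.abs(o-g)[v-r:v+r,u-r:u+r].mean())
E
```

```text
clock: 21.35
eef_pos: [472.3, 48.5, 58.7]
eef_rot: [3.141, 0.0, 1.571]
wrist_force: [-3.1, -0.7, 6.9]
finger_gap: 57.6
finger_force: 25.0
clock: 22.35
eef_pos: [473.0, 48.5, 191.5]
eef_rot: [3.138, -0.0, 1.571]
wrist_force: [0.8, -1.0, 0.2]
finger_gap: 93.7
finger_force: 0.0
clock: 23.45
eef_pos: [392.7, -300.7, 188.2]
eef_rot: [-3.142, -0.0, 1.572]
wrist_force: [0.4, -0.4, 0.0]
finger_gap: 94.0
finger_force: 0.0
top cc 0.9155112470981043 shift px at centre [-0.01901005  0.81853062] rot deg 0.2986428
plaster 5.3425927
tape 5.9635415
gel 5.3686223
side cc 0.7878275618644616 shift px at centre [1.26321999 0.04113345] rot deg 0.15410294
plaster 1.0524691
tape 1.0173612
gel 1.6313776
```

Run:
```python
from h import *
for n,bx in(("top",[(160,256,90,46),(180,256,60,32),(200,264,38,38),(168,208,96,16)]),("side",[(300,295,60,60),(308,300,70,30),(300,350,36,38),(222,294,45,85)])):
    g=cv2.imread(f"pics/{n}4.png",0).astype(np.float32); o=cv2.imread(f"pics/{n}0.png",0).astype(np.float32)
    for x0,y0,w,h in bx:
        try:
            cc,W=cv2.findTransformECC(o[y0:y0+h,x0:x0+w],g[y0:y0+h,x0:x0+w],np.eye(2,3,dtype=np.float32),cv2.MOTION_TRANSLATION)
            print(n,(x0,y0,w,h),round(cc,3),W[:,2])
        except cv2.error as e: print("fail")
J=lambda n:[proj(n,[473+d[0],50+d[1],70])[0]-proj(n,[473,50,70])[0] for d in((1,0),(0,1))]
print(J("top"),J("side"))
g=crop(cv2.imread("pics/top4.png")[:,:,::-1],158,205,115,98,3.4);o=crop(cv2.imread("pics/top0.png")[:,:,::-1],158,205,115,98,3.4)
g2=crop(cv2.imread("pics/side4.png")[:,:,::-1],222,290,150,94,2.6);o2=crop(cv2.imread("pics/side0.png")[:,:,::-1],222,290,150,94,2.6)
cv2.imwrite("pics/i.png",np.vstack([np.hstack([o,g]),np.pad(np.hstack([o2,g2]),((0,0),(0,max(0,2*o.shape[1]-780)),(0,0)))[:,:2*o.shape[1]]]))
```

```text
top (160, 256, 90, 46) 0.969 [-0.1442931  0.8342586]
top (180, 256, 60, 32) 0.946 [0.05141175 0.9731438 ]
top (200, 264, 38, 38) 0.989 [-0.14282432  1.0499997 ]
top (168, 208, 96, 16) 1.0 [ 0.00351063 -0.00644772]
side (300, 295, 60, 60) 0.838 [1.4077964  0.15469982]
side (308, 300, 70, 30) 0.764 [1.4054372  0.31456023]
side (300, 350, 36, 38) 0.971 [0.8849152  0.02114005]
side (222, 294, 45, 85) 0.909 [ 1.1114502 -2.6266205]
[array([ 0.01010195, -0.48614507]), array([-4.84572546e-01, -1.83506540e-06])] [array([-0.65051768, -0.09681864]), array([-0.16035953,  0.43609757])]
```

The images show the rack standing about 2 mm toward -x of its original place, and y is good. The first grip centred it there, so I'll correct it.

```bash
python3 -m creep '[[1,[4,1,0],0],[1,[8,2,0],0],[1,[13,4,0],0],[1,[18,5,0],0],[1,[23,6,0],0],[1,[28,7,0],0],[1,[32,8,0],0],[1,[35,8,0],0],[1,[35,8,0],0],[1,[35,8,0],0],[1,[35,8,0],0]]';  python3 go.py 472.3 48.5 100 90.02
```

```text
clock: 24.65
eef_pos: [472.2, 48.0, 188.3]
eef_rot: [3.142, 0.0, 1.571]
wrist_force: [0.2, -0.9, -0.0]
finger_gap: 93.8
finger_force: 0.0
clock 24.65 pos [472.2  48.  188.3] rpy deg [1.800e+02 1.000e-02 9.002e+01] F [ 0.2 -0.9 -0. ] gap 93.8 0.0
shift cm [0.05 0.01 8.83] turn -0.0
```

```bash
python3 -m creep '[[1,[0,0,3],0],[1,[0,0,7],0],[1,[0,0,11],0],[1,[0,0,12.5],0],[1,[0,0,12.9],0],[1,[0,0,12.9],0],[1,[0,0,12.9],0],[1,[0,0,12.9],0]]';  python3 go.py 472.3 48.5 59 90.02
```

```text
clock: 25.45
eef_pos: [472.9, 48.3, 60.3]
eef_rot: [3.14, -0.0, 1.571]
wrist_force: [0.3, 0.2, -0.1]
finger_gap: 94.5
finger_force: 0.0
clock 25.45 pos [472.9  48.3  60.3] rpy deg [179.89  -0.    90.01] F [ 0.3  0.2 -0.1] gap 94.5 0.0
shift cm [ 0.02 -0.06  0.13] turn -0.0
```

```bash
python3 -m creep '[[1,[0,0,0.05],0],[0,[0,0,0.05],0],[0,[0,0,0.05],0],[-0.5,[0,0,0.05],0],[-0.5,[0,0,0.05],0],[-0.5,[0,0,0.05],0],[-0.5,[0,0,0.05],0],[-0.5,[0,0,0.05],0]]' 25;  python3 go.py 474.4 48.5 63 90.02
```

```text
clock: 26.25
eef_pos: [472.3, 48.5, 58.7]
eef_rot: [-3.142, -0.0, 1.571]
wrist_force: [0.3, -0.1, -0.4]
finger_gap: 57.9
finger_force: 25.0
clock 26.25 pos [472.3  48.5  58.7] rpy deg [-180.     -0.     90.02] F [ 0.3 -0.1 -0.4] gap 57.9 25.0
shift cm [ 0.    0.21 -0.43] turn 0.0
```

```bash
python3 -m creep '[[-0.5,[0,0,-0.4],0],[-0.5,[0,0,-0.4],0],[-0.5,[0,0.1,-0.4],0],[-0.5,[0,0.21,-0.4],0],[-0.5,[0,0.21,-0.4],0],[-0.5,[0,0.21,-0.4],0],[-0.5,[0,0.21,-0.2],0],[-0.5,[0,0.21,-0.05],0],[-0.5,[0,0.21,0],0],[-0.5,[0,0.21,0],0],[-0.5,[0,0.21,0],0]]';  python3 go.py 474.4 48.5 58.7 90.02
```

```text
clock: 27.35
eef_pos: [474.4, 48.5, 58.7]
eef_rot: [-3.142, 0.0, 1.571]
wrist_force: [0.1, 0.2, 0.3]
finger_gap: 58.0
finger_force: 25.0
clock 27.35 pos [474.4  48.5  58.7] rpy deg [-180.      0.     90.03] F [0.1 0.2 0.3] gap 58.0 25.0
shift cm [0. 0. 0.] turn 0.0
```

```bash
python3 -m creep '[[0,[0,0,0.02],0],[0.5,[0,0,0],0],[1,[0,0,0],0],[1,[0,0,0],0],[1,[0,0,0],0],[1,[0,0,0],0],[1,[0,0,-3],0],[1,[0,0,-7],0],[1,[0,0,-11],0],[1,[0,0,-13],0]]'; python3 -m creep '[[1,[-4,0,0],0],[1,[-8,-1,0],0],[1,[-13,-3,0],0],[1,[-18,-4,0],0],[1,[-23,-5,0],0],[1,[-28,-6,0],0],[1,[-32,-7,0],0],[1,[-35,-8,0],0],[1,[-35,-8,0],0],[1,[-35,-8,0],0],[1,[-35,-8,0],0]]'
python3 - <<'E'
from h import *
for n,bx in(("top",[(160,256,90,46),(180,256,60,32),(200,264,38,38)]),("side",[(300,295,60,60),(300,350,36,38)])):
    im=manip.camera(n); cv2.imwrite(f"pics/{n}5.png",im[:,:,::-1])
    g=cv2.imread(f"pics/{n}5.png",0).astype(np.float32); o=cv2.imread(f"pics/{n}0.png",0).astype(np.float32)
    for x0,y0,w,h in bx:
        cc,W=cv2.findTransformECC(o[y0:y0+h,x0:x0+w],g[y0:y0+h,x0:x0+w],np.eye(2,3,dtype=np.float32),cv2.MOTION_EUCLIDEAN)
        c=np.array([w/2,h/2,1]);print(n,round(cc,3),W@c-c[:2],np.degrees(np.arctan2(W[1,0],W[0,0])))
E
python3 go.py 0 0 0 0
```

```text
clock: 28.35
eef_pos: [475.1, 48.5, 192.0]
eef_rot: [3.138, -0.0, 1.571]
wrist_force: [0.5, 0.4, -0.3]
finger_gap: 94.3
finger_force: 0.0
clock: 29.45
eef_pos: [394.8, -300.7, 188.7]
eef_rot: [-3.142, -0.0, 1.572]
wrist_force: [0.6, 0.8, -0.5]
finger_gap: 93.9
finger_force: 0.0
top 0.972 [-0.11274107 -0.06214864] 0.2579835
top 0.938 [0.09880233 0.01542776] 0.677611
top 0.995 [-0.07953107  0.07137371] 0.4076869
side 0.912 [ 0.01957333 -0.04697944] 0.43765068
side 0.85 [-0.26635579 -0.10994855] -0.07016266
clock 29.55 pos [ 395.  -300.6  188.8] rpy deg [180.    -0.    90.11] F [-0.   0.9 -0.2] gap 93.9 0.0
shift cm [ 30.14 -39.44  18.88] turn 18.02
```

```bash
python3 -c "
from cell import manip
print(manip.sign_off())"
```

```text
the job is handed in; nothing more can be done
None
```

The job is handed in at about 30 s: the magnifier lies in its tray recess with the head in the round end, and the rack stands back in the bay within about 0.3 mm and 0.7° of its original place by image comparison.

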